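Put the work torch back on charge

ROBOT

A 7-joint arm with a two-finger parallel gripper is mounted at the origin on the work surface. World frame = base frame: x ahead of the robot, y to its left, z up, the work surface at z = 0. Lengths are in m, angles in rad, forces in N, time in s.
With the tool pointing down it reaches from about 0.4 to 0.85 m from the base axis. Payload 4.5 kg.
Tool frame: the origin (TCP) lies on the centre line of the jaws, within the pads' length; the fingertips stand 17 mm ahead of it and the grasp point (between the pads) lies 2 mm behind it; z points along the fingers, y is the line along which they close (so a half turn about z gives the same grasp; the last joint's range is limited). The gripper opens to 85 mm and grips with 20 to 120 N. Pads are 22 mm wide; open, the fingers measure 114 mm over their backs; the gripper's body (76 mm by 85 mm) begins 54 mm behind the grasp point. The pads swing forward as they close: fully open they stand 13 mm farther back than shut.
Start: joints at [1.357, 0.689, -0.195, 1.565, 0.157, 0.902, -0.215], TCP at [0.153, -0.606, 0.248] pointing down, gripper open.
Joint ranges: [-3.01, 3.01], [-0.46, 2.08], [-1.47, 1.51], [0.13, 2.56], [-1, 4.14], [0.04, 2.09], [-2.66, 2.66]. Speed limits (rad/s): [2.57, 2.57, 3.14, 3.14, 3.14, 3.14, 3.14].

INTERFACE

Orientations are given as a 3x3 rotation matrix whose columns are the frame's x, y, z axes.
In Python, from rig import ctrl gives the robot as it stands.
- The arm moves only by the tool drive_tool, never from a script. Its argument "deltas" is text: rows parted by semicolons, each of 7 numbers parted by spaces: the shift along the world's x, y, z in m, then the turn, a rotation vector about the world's x, y, z in rad, then the opening, from -1 (shut) to 1 (fully open). A call has 1 to 12 rows; each row is the pose to reach, as a shift and turn from the pose commanded when the call began; what a row does not reach only later rows make up. A row lasts 1/10 s, in which the tool goes at most 50 mm and 8.59 degrees, less where a joint would pass 70% of its speed; a pose out of reach is approached as far as the arm can. A call with a gripper value outside its range is refused whole. The fingers move at their own pace and stop on an object; the grip force is fixed at half the most. Time passes only in rows, so rows that repeat a pose let the fingers close. It gives the time, the measured TCP pose, the force, the opening and the grip force at its end, in the units of the state.
- ctrl.get_state(): the state, without advancing time (a new reading comes with each control period).
- ctrl.read_camera(name): name is "scene" or "top"; returns the picture (384x512x3 uint8, red, green, blue); there is no depth.
- ctrl.get_calibration(name): a dict with "fx", "fy", "cx", "cy" (pixels), "k1" (the pictures are not rectified: a ray, as slopes to the right and down, at radius r is drawn at 1 + k1 r^2 times it, then the intrinsics apply), "rvec" (rotation vector, rad) and "tvec" (3), from world to camera coordinates, as OpenCV has them. Camera axes: x right, y down, z forward; pixel columns grow to the right and rows downward; lengths in m; the calibration is good to about 2 mm. A picture is of the moment at which its call begins. get_calibration takes no time and is no camera call.
- ctrl.job_done(): hands the job in; it is judged then, once.
The state is a dict: "time_s": time; "qpos": joint angles; "qd": joint speeds; "joint_torque": joint torques, N m; "position": TCP position; "tool_rot": TCP orientation; "force": force on the tool from outside, world axes, zero at the start; "torque": the same for the moment, N m; "opening": finger opening in m; "finger_force": force on a finger pad.
Only numpy, scipy, OpenCV 4.12 (cv2) and the standard library are available. Lean on these libraries where they do the work, as an engineer would, in place of code of your own. Each camera call takes 0.05 s, during which the arm holds its last target. There are 200 camera calls.

TASK

Put the yellow torch back on charge: stand it upright, lens up, in the empty charging cup, lowering it all the way to the bottom before letting go. Leave the black torch that is charging in the other cup and the white spray can with the red band where they are.

Things in the scene. Friction and masses are not known exactly. Their poses are not given: they have to be found in the camera images.
- yellow_torch: Yellow hand torch with black trim rings, loose, standing upright on its tail on the bench (z = 0); 150 mm tall, about 0.2 kg. Tail 38 mm diameter (up to 24 mm height), body 34 mm diameter (28 to 98 mm), head at the top 48 mm diameter (108 to 150 mm, straight-sided, can be gripped from above). Origin: centre of the underside of the tail; z runs up the torch to the lens.
- free_cup: The empty charging cup: an upright grey round cup, open at the top, fixed to the bench on a black foot plate 100 x 84 x 8 mm. Outer diameter 72 mm, bore diameter 62 mm, rim 70 mm above the bench, inner floor 10 mm above the bench (60 mm deep). Origin: centre of its underside, on the bench; z up along the bore.
- black_torch: Black torch, same shape and size as the yellow one, standing in the second, identical charging cup (so its tail is 10 mm and its top 160 mm above the bench, and the cup around it is 72 mm wide and 70 mm high). Origin: centre of the underside of the tail; z up.
- spray_can: White spray can with a red band, 52 mm diameter, 170 mm tall, standing upright on the bench. Origin: centre of its underside; z up. A blue torch like the yellow one and other small things also stand or lie farther back, more than 0.69 m from the base axis, and low pliers lie to the right near the edge of the mat.
Things that resemble listed ones, but are neither listed nor needed, are in the scene too. What is shaped like the spray_can but green is not meant.

How it is judged:
At the end, for the whole second after the job is handed in: The yellow torch stands at rest in the empty cup, tail on the cup's floor (within 8 mm), its tail within 18 mm of the cup's centre, lens up and within 10 degrees of upright; the black torch is still in its cup within 30 mm and the spray can still stands within 40 mm of its start (horizontal distance between yellow_torch and free_cup below 0.018 m and z of yellow_torch in the frame of free_cup below 0.018 m and angle between yellow_torch's own z axis and vertical below 0.175 rad and linear speed of yellow_torch below 0.02 m/s and distance of black_torch from where it was at the start of the episode below 0.03 m and angle between each of black_torch, spray_can's own z axis and vertical below 0.3 rad and distance of spray_can from where it was at the start of the episode below 0.04 m); the robot touches nothing.
It fails at once if the yellow torch is let go over the empty cup with its tail more than 30 mm above the cup's floor (horizontal distance between yellow_torch and free_cup below 0.04 m and z of yellow_torch in the frame of free_cup above 0.04 m and contact force between the fingers and yellow_torch below 0.05 N).
It fails at once if the black torch is moved by more than 60 mm (lifted or knocked out of its cup) (distance of black_torch from where it was at the start of the episode above 0.06 m).
It fails at once if the spray can is knocked over (angle between spray_can's own z axis and vertical above 0.6 rad).
It also fails if it takes over 40 s, if anything falls off the work surface, if the arm or the gripper's body presses on something with over 40 N, if the wrist force passes 120 N, or if a joint passes its speed limit or range.

## Working session

There is one attempt and no reset: what is moved stays moved. The work goes in short steps, Python scripts to look and compute and a tool call to move; the robot and the scene stay as the last step left them, time stands still between calls to the robot, and variables do not carry over. Pictures are saved under pics/ and viewed, at most 10 in all, crops included, and the job is handed in when it is done.

Besides the shell and the picture viewer there is one more tool, called after "Request:" as name(argument=value, ...) on one line, values as JSON. drive_tool: Moves the arm, as the interface text tells. Its arguments: {"type":"object","properties":{"deltas":{"type":"string"}},"required":["deltas"]}

```bash
mkdir -p pics; cat > h.py <<'E'
import numpy as np, cv2
from rig import ctrl
def cal(n):
    c=ctrl.get_calibration(n); K=np.array([[c['fx'],0,c['cx']],[0,c['fy'],c['cy']],[0,0,1.]])
    return K,np.array([c['k1'],0,0,0,0.]),np.array(c['rvec'],float).reshape(3),np.array(c['tvec'],float).reshape(3)
def ray(n,uv):
    K,D,r,t=cal(n); p=cv2.undistortPoints(np.array([[uv]],float),K,D)[0,0]
    R=cv2.Rodrigues(r)[0]; return -R.T@t, R.T@np.array([p[0],p[1],1])
def atz(n,uv,z):
    o,d=ray(n,uv); return o+d*(z-o[2])/d[2]
def proj(n,P):
    K,D,r,t=cal(n); return cv2.projectPoints(np.array(P,float).reshape(-1,1,3),r,t,K,D)[0][:,0]
def tri(a,b):
    A=[];y=[]
    (o1,d1),(o2,d2)=ray('scene',a),ray('top',b)
    s=np.linalg.lstsq(np.c_[d1,-d2],o2-o1,rcond=None)[0]
    p,q=o1+d1*s[0],o2+d2*s[1]; return (p+q)/2,np.linalg.norm(p-q)
def snap(n,f):
    im=ctrl.read_camera(n); cv2.imwrite(f,im[:,:,::-1]); return im
E
python3 - <<'E'
from h import *
for n in('scene','top'):
    im=snap(n,f'pics/{n}0.png'); K,D,r,t=cal(n); print(n,K[0,0],D[0],ray(n,(256,192)))
s=ctrl.get_state();print(s['position'],s['tool_rot'],s['opening'],s['time_s'])
E
```

```text
scene 414.8659911280853 -0.13588398911495808 (array([ 1.28095448, -0.08913454,  0.68569716]), array([-0.7604794 ,  0.10866582, -0.64047509]))
top 384.7743416119251 0.02116605948293006 (array([0.38495453, 0.03697142, 0.9292615 ]), array([ 0.15985027, -0.02426825, -0.98690567]))
[ 0.15308065 -0.60538048  0.2475572 ] [[ 9.69452815e-01  2.45277261e-01 -5.51633602e-04]
 [ 2.45277839e-01 -9.69451519e-01  1.59175565e-03]
 [-1.44360568e-04 -1.67843549e-03 -9.99998581e-01]] 0.08539306764931089 0.1
```

View pics/scene0.png

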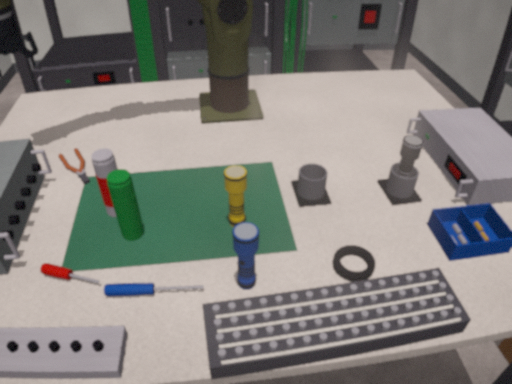

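View pics/top0.png

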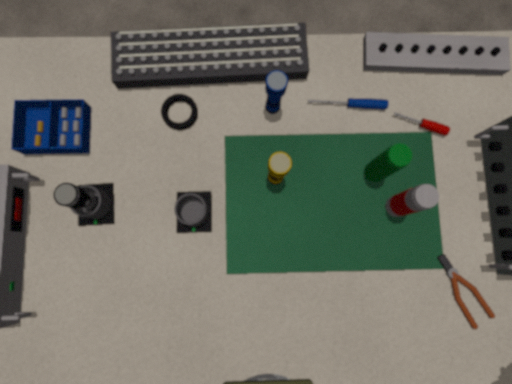

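The scene view shows the yellow torch with its lens at about (236,172) and tail at (237,218), the empty cup's rim at (312,172), the black torch at (405,170), and the spray can at (105,160). The top view shows the yellow lens at (280,163), the cup at (192,210), and the spray can's top at (425,196). I'll refine these next.

```bash
python3 - <<'E'
from h import *
p,e=tri((236,171),(280,162.5));print('yellow lens',p,e)
p,e=tri((312,172),(192.5,208.5));print('cup rim',p,e)
p,e=tri((103,156),(425,196));print('spray top',p,e)
p,e=tri((411,143),(66,194));print('black top',p,e)
print('green top z.17',atz('top',(400,155),.17),'blue',atz('top',(276,80),.15))
for n in('scene','top'):
    im=cv2.imread(f'pics/{n}0.png')
    x0,y0=((215,150) if n=='scene' else (160,140)); c=im[y0:y0+90,x0:x0+140]
    cv2.imwrite(f'pics/{n}_c.png',cv2.resize(c,None,fx=5,fy=5,interpolation=cv2.INTER_CUBIC))
a=cv2.imread('pics/scene_c.png');b=cv2.imread('pics/top_c.png')
cv2.imwrite('pics/c.png',cv2.resize(np.vstack([a,b]),(466,600)))
E
```

```text
yellow lens [ 0.57180582 -0.03243842  0.15183167] 0.0021320871072308223
cup rim [0.49040113 0.16114842 0.06918063] 0.003949709833213935
spray top [ 0.49290273 -0.32248058  0.16457479] 0.00021450821382992854
black top [0.51428392 0.39774518 0.15371442] 0.005137083700701547
green top z.17 [ 0.57757715 -0.27682229  0.17      ] blue [ 0.75343596 -0.03136315  0.15      ]
```

View pics/c.png

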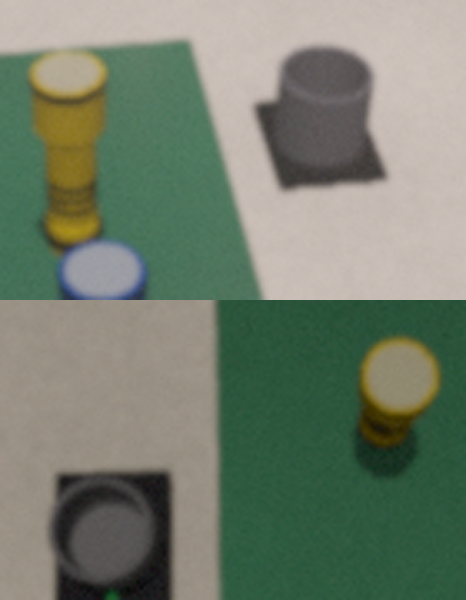

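The crops refine the centres. In the scene view the lens is at (235.4,171.9) and the rim at (312.8,172.5). In the top view they are at (280,162.8) and (190.6,209).

```bash
python3 - <<'E'
from h import *
print(tri((235.4,171.9),(280,162.8)),atz('scene',(235.4,171.9),.15),atz('top',(280,162.8),.15))
print(tri((312.8,172.5),(190.6,209)),atz('scene',(312.8,172.5),.07),atz('top',(190.6,209),.07))
E
```

```text
(array([ 0.57169158, -0.0332069 ,  0.14937998]), np.float64(0.0009898034765110815)) [ 0.57261216 -0.03278507  0.15      ] [ 0.57148881 -0.03364358  0.15      ]
(array([0.48945953, 0.16472502, 0.0666998 ]), np.float64(0.001869208961747999)) [0.49365403 0.16433555 0.07      ] [0.48887054 0.16331136 0.07      ]
```

Request:
drive_tool(deltas="0 0 0.03 0 0 0 1;0.03 0.04 0.06 0 0 0 1;0.06 0.08 0.07 0 0 0 1;0.09 0.12 0.07 0 0 0 1;0.12 0.16 0.07 0 0 0 1;0.15 0.2 0.07 0 0 0 1;0.18 0.24 0.07 0 0 0 1;0.21 0.28 0.07 0 0 0 1;0.24 0.32 0.07 0 0 0 1;0.27 0.36 0.07 0 0 0 1;0.30 0.40 0.07 0 0 0 1;0.30 0.40 0.07 0 0 0 1")

```text
time_s: 1.3
position: [0.4573, -0.199, 0.3184]
tool_rot: [[0.967, 0.256, 0.003], [0.256, -0.967, 0.004], [0.004, -0.003, -1.0]]
force: [0.2, -0.2, 1.0]
opening: 0.0854
finger_force: 0.0
```

Request:
drive_tool(deltas="0.03 0.04 0 0 0 0 1;0.06 0.08 -0.02 0 0 0 1;0.09 0.12 -0.04 0 0 0 1;0.11 0.16 -0.06 0 0 0 1;0.119 0.173 -0.08 0 0 0 1;0.119 0.173 -0.08 0 0 0 1;0.119 0.173 -0.08 0 0 0 1;0.119 0.173 -0.08 0 0 0 1")

```text
time_s: 2.1
position: [0.5721, -0.035, 0.2388]
tool_rot: [[0.97, 0.243, 0.0], [0.243, -0.97, -0.001], [-0.0, 0.001, -1.0]]
force: [-0.0, -0.3, 0.1]
opening: 0.0854
finger_force: 0.0
```

```bash
python3 - <<'E'
from h import *
s=ctrl.get_state();print(s['position'],s['qpos'])
im=snap('scene','pics/s1.png');t=snap('top','pics/t1.png')
cv2.imwrite('pics/st1.png',np.hstack([cv2.resize(im[60:260,150:350],(400,400)),cv2.resize(t[80:280,150:350],(400,400))])[:,:,::-1])
E
```

```text
[ 0.57206163 -0.03497871  0.23883489] [ 0.10679856  0.63310326 -0.21354933  1.73622171  0.17934612  0.79110788
 -1.51857998]
```

View pics/st1.png

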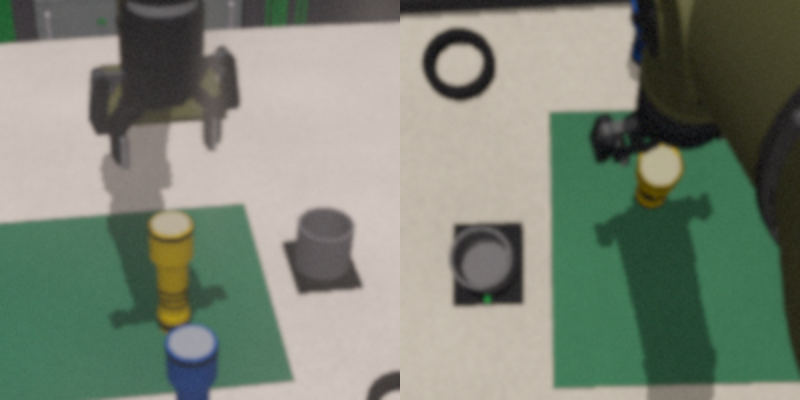

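The open fingers are centred over the yellow torch (lens at crop (172,225)), and the cup is clear at crop (325,230). I'll descend and grip.

Request:
drive_tool(deltas="0 0.001 -0.02 0 0 0 1;0 0.001 -0.045 0 0 0 1;0 0.001 -0.07 0 0 0 1;0 0.001 -0.09 0 0 0 1;0 0.001 -0.105 0 0 0 1;0 0.001 -0.111 0 0 0 1;0 0.001 -0.111 0 0 0 1;0 0.001 -0.111 0 0 0 1")

```text
time_s: 3.0
position: [0.5729, -0.0324, 0.1283]
tool_rot: [[0.97, 0.245, 0.002], [0.245, -0.97, -0.0], [0.002, 0.001, -1.0]]
force: [0.0, 0.5, 0.5]
opening: 0.0852
finger_force: 0.0
```

Request:
drive_tool(deltas="0 0 0 0 0 0 -1;0 0 0 0 0 0 -1;0 0 0 0 0 0 -1;0 0 0 0 0 0 -1;0 0 0 0 0 0 -1;0 0 0 0 0 0 -1;0 0 0 0 0 0 -1;0 0 0 0 0 0 -1;0 0 0 0 0 0 -1;0 0 0 0 0 0 -1")

```text
time_s: 4.0
position: [0.5729, -0.0321, 0.1282]
tool_rot: [[0.969, 0.245, 0.002], [0.245, -0.969, -0.0], [0.001, 0.001, -1.0]]
force: [-0.7, -1.1, 5.5]
opening: 0.0468
finger_force: 61.3
```

Request:
drive_tool(deltas="0 0 0.02 0 0 0 -1;0 0 0.05 0 0 0 -1;0 0 0.08 0 0 0 -1;0 0 0.11 0 0 0 -1;0 0 0.12 0 0 0 -1;-0.012 0.03 0.12 0 0 0 -1;-0.024 0.06 0.12 0 0 0 -1;-0.036 0.09 0.12 0 0 0 -1;-0.048 0.12 0.12 0 0 0 -1;-0.060 0.15 0.12 0 0 0 -1;-0.072 0.18 0.12 0 0 0 -1;-0.082 0.197 0.12 0 0 0 -1")

```text
time_s: 5.2
position: [0.4886, 0.1681, 0.2463]
tool_rot: [[0.969, 0.249, -0.002], [0.249, -0.969, 0.001], [-0.002, -0.002, -1.0]]
force: [-0.1, 0.4, -2.0]
opening: 0.0469
finger_force: 62.5
```

Request:
drive_tool(deltas="0 0 0 0 0 0 -1;0 0 0 0 0 0 -1;0 0 0 0 0 0 -1;0 0 0 0 0 0 -1")

```text
time_s: 5.6
position: [0.4908, 0.1636, 0.247]
tool_rot: [[0.97, 0.243, -0.0], [0.243, -0.97, -0.001], [-0.0, 0.001, -1.0]]
force: [0.3, -0.2, -2.0]
opening: 0.0465
finger_force: 62.5
```

```bash
python3 - <<'E'
from h import *
im=snap('scene','pics/s2.png');t=snap('top','pics/t2.png')
cv2.imwrite('pics/st2.png',np.hstack([cv2.resize(im[60:210,240:390],(400,400)),cv2.resize(t[120:270,120:270],(400,400))])[:,:,::-1])
E
```

```text
(no output)
```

View pics/st2.png

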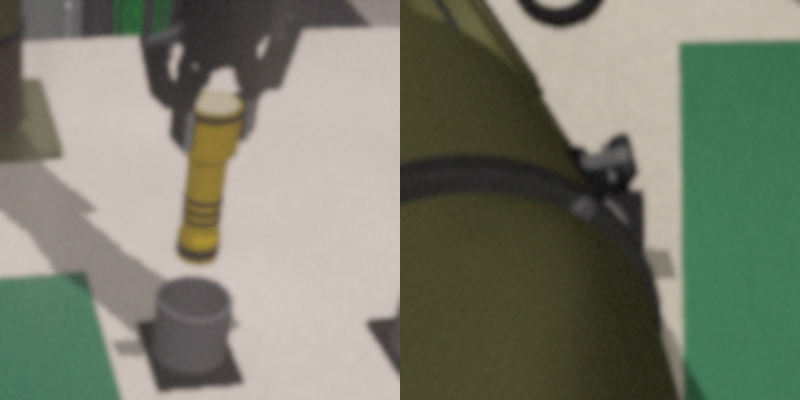

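The torch is held, with its lens at crop (220,103) and tail at (197,250), above the cup rim at (193,300). It looks slightly leaned, so I'll check that against an upright projection.

```bash
python3 - <<'E'
from h import *
z=.119
P=proj('scene',[[.49,.1635,z+.15],[.49,.1635,z],[.49,.1635,.07],[.49,.1635,.0]])
print((P-[240,60])*400/150)
im=cv2.imread('pics/s2.png'); h=cv2.cvtColor(im,cv2.COLOR_BGR2HSV)
m=cv2.inRange(h,(18,110,60),(35,255,255)); m[:85]=0;m[170:]=0;m[:,:290]=0;m[:,350:]=0
for r in range(100,160,6):
    x=np.where(m[r])[0]
    if len(x):print(r,x.min(),x.max(),(x.min()+x.max())/2)
# axis tilt: upright lines at head centre & tail
for th in(-.1,-.05,0,.05,.1):
    c=np.array([.49,.1635,z+.13]);a=np.array([0,np.sin(th),np.cos(th)])
    print(th,proj('scene',[c,c-.12*a]).round(1).tolist())
E
```

```text
[[214.08540418 102.90827316]
 [197.29937109 254.11387246]
 [192.31085821 297.70267199]
 [185.58513089 355.59438037]]
106 314 330 322.0
112 313 328 320.5
118 311 325 318.0
124 311 323 317.0
130 311 322 316.5
136 310 320 315.0
142 310 320 315.0
148 308 321 314.5
154 313 317 315.0
-0.1 [[319.4, 106.8], [319.3, 151.3]]
-0.05 [[319.4, 106.8], [316.8, 151.6]]
0 [[319.4, 106.8], [314.4, 151.8]]
0.05 [[319.4, 106.8], [311.9, 152.0]]
0.1 [[319.4, 106.8], [309.5, 152.0]]
```

The lean is mostly perspective: the tail is where an upright torch's would be, and the residual tilt is under 0.05 rad. I'll lower it.

Request:
drive_tool(deltas="0 0 -0.015 0 0 0 -1;0 0 -0.03 0 0 0 -1;0 0 -0.045 0 0 0 -1;0 0 -0.055 0 0 0 -1;0 0 -0.065 0 0 0 -1;0 0 -0.075 0 0 0 -1;0 0 -0.085 0 0 0 -1;0 0 -0.093 0 0 0 -1;0 0 -0.1 0 0 0 -1;0 0 -0.104 0 0 0 -1;0 0 -0.104 0 0 0 -1;0 0 -0.104 0 0 0 -1")

```text
time_s: 6.9
position: [0.4905, 0.1652, 0.1435]
tool_rot: [[0.969, 0.245, 0.0], [0.245, -0.969, 0.0], [0.0, 0.0, -1.0]]
force: [-0.2, -0.5, -2.4]
opening: 0.0465
finger_force: 62.5
```

Request:
drive_tool(deltas="0 0 -0.002 0 0 0 -1;0 0 -0.003 0 0 0 -1;0 0 -0.004 0 0 0 -1;0 0 -0.005 0 0 0 -1;0 0 -0.006 0 0 0 -1;0 0 -0.006 0 0 0 -1")

```text
time_s: 7.5
position: [0.4906, 0.1652, 0.1382]
tool_rot: [[0.969, 0.245, 0.001], [0.245, -0.969, 0.0], [0.001, 0.0, -1.0]]
force: [-1.2, -0.3, 5.8]
opening: 0.0468
finger_force: 63.3
```

The force rose from -2.4 N to +5.8 N at TCP z = 0.138, the height expected with the tail on the floor, so I'll release.

Request:
drive_tool(deltas="0 0 0 0 0 0 0.3;0 0 0 0 0 0 0.6;0 0 0 0 0 0 1;0 0 0 0 0 0 1;0 0 0 0 0 0 1;0 0 0 0 0 0 1;0 0 0 0 0 0 1;0 0 0 0 0 0 1")

```text
time_s: 8.3
position: [0.4903, 0.1651, 0.1373]
tool_rot: [[0.969, 0.245, 0.0], [0.245, -0.969, -0.0], [0.0, 0.0, -1.0]]
force: [0.4, -0.5, -0.2]
opening: 0.0851
finger_force: 0.0
```

Request:
drive_tool(deltas="0 0 0.01 0 0 0 1;0 0 0.03 0 0 0 1;0 0 0.05 0 0 0 1;0 0 0.08 0 0 0 1;0 0 0.11 0 0 0 1;0 0 0.13 0 0 0 1;0 0 0.14 0 0 0 1;0 0 0.14 0 0 0 1;0 0 0.14 0 0 0 1")

```text
time_s: 9.2
position: [0.4898, 0.1648, 0.2767]
tool_rot: [[0.969, 0.245, -0.001], [0.245, -0.969, -0.001], [-0.001, 0.0, -1.0]]
force: [-0.8, 0.2, 0.0]
opening: 0.0853
finger_force: 0.0
```

```bash
python3 - <<'E'
from h import *
im=snap('scene','pics/s3.png')
print(proj('scene',[.49,.1635,.16]),proj('scene',[.49,.1635,.07]))
E
```

```text
[[315.62169084 140.83173533]] [[312.11657183 171.638502  ]]
```

View pics/s3.png

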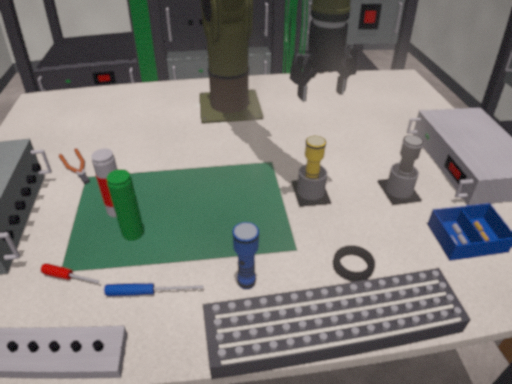

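The torch stands upright in the cup with its lens at (316,142), against a predicted (315.6,140.8). The black torch and spray can haven't moved, and the gripper is clear.

```bash
python3 -c "
from rig import ctrl
print(ctrl.job_done())"
```

```text
the job is handed in; nothing more can be done
None
```

The yellow torch stands upright, lens up, at the bottom of the free charging cup; the black torch and spray can haven't moved in the final picture, and the job is handed in (no verdict came back).

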